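Register a strip frame and hold the dead-man button at half travel

TASK

Push the clear acrylic strip frame over the blue jig plate, keeping it flat on the plate, until its far long edge bears on both far stop pins and its left end bears on the end stop pin, and take the hand off it. Only then press the yellow dead-man button on the grey pod with the fingertips to about half of its 18 mm travel, so that the green band of its stem is at the collar, never near the bottom, where it trips the drill out, and finish while still holding it there. Leave the frame against its stops and the other things on the bench where they lie.

Things in the scene. Friction and masses are not known exactly. Their poses are not given: they have to be found in the camera images.
- jig: Register jig, fixed: blue plate 180 (x) x 290 (y) x 12 mm; x points to its far side, y to its left end. Origin: centre of the underside. Steel stop pins, 16 mm diameter, stand 14 mm above the plate: two far pins with axes at x = +73, y = +60 and -56 mm (near sides at x = +65), and an end pin at x = +34, y = +130 mm (near side at y = +122).
- seat (a point): Point on the plate top, at x = +34, y = +22, z = +12 mm in the jig's frame, with the jig's axes: where the frame's origin lies when the frame is fully against all three pins.
- strip_frame: Loose drilled clear acrylic strip frame, about 0.09 kg, 62 (x) x 200 (y) x 7 mm, lying on the jig plate, short of the stops and a little askew (within about 12 degrees of the jig's axes). Origin at the centre of its underside, y along its length. Its window is 27 (x) x 144 (y) mm, and the rails are 17 mm wide along the sides and 28 mm at the ends.
- pod: Grey pod of the dead-man button, fixed to the bench left or right of the jig: box 80 (x) x 70 (y) x 30 mm with a black collar of 36 mm diameter whose top is 37 mm above the bench. Origin at the centre of the underside, z up; the button stands on this axis.
- deadman (a joint): Travel of the dead-man button in m: 0 released (up), 0.018 at the bottom; it moves straight down and springs back. Pushing needs about 3.5 N to start, 6.7 N at half travel (0.009) and 9.8 N at the bottom.
- deadman_top (a point): Centre of the flat top of the yellow mushroom head (42 mm diameter, flat part 28 mm); 64 mm above the bench when released, 55 mm at half travel. Below the head the stem shows 6 mm red, 6 mm green, 6 mm white from the top down; the white has gone into the collar at 6 mm of travel, the green at 12 mm.
- masking_tape: Bystander: roll of brown masking tape, 97 mm diameter, 24 mm high, lying flat on the side of the jig where the pod is not. Origin at the centre of the underside.
- steel_rule: Bystander: thick steel rule, 19 (x) x 150 (y) x 9 mm, along the near edge of the bench on the right. Origin at the centre of the underside.
- swarf_brush: Bystander: flat brush with a wooden handle, 206 x 36 x 12 mm, along the near edge of the bench. Origin at its middle, x along it.
- pliers: Bystander: blue-handled pliers, 176 x 54 x 12 mm, behind the jig on the right. Origin at its middle, x along it.
Things that resemble listed ones, but are neither listed nor needed, are in the scene too. What is shaped like the pod but purple is not meant.

How it is judged:
On the way, in this order (a step that is already met when the one before it is completed fails the run):
1. the frame lies flat against both far pins and the end pin, and the robot does not touch it (x of strip_frame in the frame of jig between 0.032 and 0.036 m and y of strip_frame in the frame of jig between 0.02 and 0.024 m and z of strip_frame in the frame of jig between 0.009 and 0.015 m and angle between the y axis of strip_frame and the y axis of jig, either way round below 0.02 rad and angle between strip_frame's own z axis and vertical below 0.05 rad and contact force between each of the fingers, the arm and strip_frame below 0.2 N), for 0.2 s.
2. the dead-man button is held by the robot between 6 and 12 mm of its travel for a second (value of joint deadman between 0.006 and 0.012 m and contact force between any of the fingers, the arm and pod above 2 N and x of strip_frame in the frame of jig between 0.032 and 0.036 m and y of strip_frame in the frame of jig between 0.02 and 0.024 m and z of strip_frame in the frame of jig between 0.009 and 0.015 m and angle between the y axis of strip_frame and the y axis of jig, either way round below 0.02 rad and angle between strip_frame's own z axis and vertical below 0.05 rad), for 1 s.
At the end, for the whole second after the job is handed in: The fingertips hold the dead-man button steady between 6 and 12 mm of its 18 mm travel (contact force over 2 N), while the frame lies at rest, flat on the plate, against its three stop pins within 2 mm and parallel to the jig within 0.02 rad, untouched by the robot (all of step 1 and value of joint deadman between 0.006 and 0.012 m and contact force between the fingers and pod above 2 N and linear speed of strip_frame below 0.01 m/s and velocity of joint deadman between -0.005 and 0.005 m/s); the arm keeps its last pose, push and grip.
It fails at once if the dead-man button is pressed past 16 mm, near the bottom (value of joint deadman above 0.016 m).
It fails at once if the dead-man button is pressed (over 4 mm) while the frame is not against its stops (within 3 mm) (value of joint deadman above 0.004 m and not (x of strip_frame in the frame of jig between 0.031 and 0.037 m and y of strip_frame in the frame of jig between 0.019 and 0.025 m and z of strip_frame in the frame of jig between 0.009 and 0.015 m and angle between the y axis of strip_frame and the y axis of jig, either way round below 0.03 rad and angle between strip_frame's own z axis and vertical below 0.05 rad)).
It fails at once if the frame is tipped or lifted off the plate (z of strip_frame in the frame of jig above 0.025 m or angle between strip_frame's own z axis and vertical above 0.2 rad).
It fails at once if the tape roll, rule, brush or pliers is moved by more than 30 mm (distance of any of masking_tape, steel_rule, swarf_brush, pliers from where it was at the start of the episode above 0.03 m).
It also fails if it takes over 58 s, if anything falls off the work surface, if the arm or the gripper's body presses on something with over 40 N, if the wrist force passes 120 N, or if a joint passes its speed limit or range.

ROBOT

A 7-joint arm with a two-finger parallel gripper is mounted at the origin on a cart in front of the work surface, level with it; the furniture and walls round the work are solid. World frame = base frame: x ahead of the robot, y to its left, z up, the work surface at z = 0. Lengths are in m, angles in rad, forces in N, time in s.
With the tool pointing down it reaches from about 0.4 to 0.875 m from the base axis. Payload 4.4 kg.
Tool frame: the origin (TCP) lies at the very end of the fingers, on their centre line; the grasp point (between the pads) lies 19 mm behind it (r.grasp_offset is the distance from the TCP to the grasp point, in m); z points along the fingers, y is the line along which they close (so a half turn about z gives the same grasp; the last joint's range is limited). The gripper opens to 85 mm and grips with 20 to 120 N. Pads are 22 mm wide; open, the fingers measure 114 mm over their backs; the gripper's body (76 mm by 85 mm) begins 54 mm behind the grasp point. The pads swing forward as they close: fully open they stand 13 mm farther back than shut.
Start: joints at [1.208, 0.628, 0.038, 1.517, -0.027, 0.996, -0.02], TCP at [0.19, -0.622, 0.231] pointing down, gripper open.
Joint ranges: [-3.06, 3.06], [-0.37, 2.12], [-1.25, 1.32], [0.18, 2.47], [-1.1, 4.24], [0.23, 1.98], [-2.94, 2.94]. Speed limits (rad/s): [2.57, 2.57, 3.14, 3.14, 3.14, 3.14, 3.14].

INTERFACE

Orientations are given as a 3x3 rotation matrix whose columns are the frame's x, y, z axes.
In Python, from rig import r gives the robot as it stands.
- The arm moves only by the shell command python3 -m jog 'ROWS'. ROWS is JSON, a list of rows, each a list of 7 numbers: the turn, a rotation vector about the tool's x, y, z in units of 5 degrees (1.0 is 5 degrees), then the shift along the tool's x, y, z in units of 50 mm (1.0 is 50 mm), then the finger opening in mm, from 0 to 85.4. A call has exactly 5 rows; each row shifts and turns the commanded pose from where the row before left it, along the tool's axes as they then stand; what a row does not reach is not made up. A row lasts 1/8 s, in which the tool goes at most 62.5 mm and 10.7 degrees, less where a joint would pass 70% of its speed; a pose out of reach is approached as far as the arm can. A call is refused whole if a number of a shift passes 1 or a number of a turn 1, either way. A call with a gripper value outside its range is refused whole. The fingers move at their own pace and stop on an object; the grip force is fixed at half the most. Time passes only in rows, so rows that do not move let the fingers close, or fill a call up. It gives the time, the measured TCP pose, the force, the opening and the grip force at its end, in the units of the state.
- r.state(): the state, without advancing time (a new reading comes with each control period).
- r.snapshot(name): name is "scene" or "top" or "wrist"; returns a dict with "color" (384x512x3 uint8, red, green, blue), "range_z" (384x512 float32, m along the optical axis (not along the pixel's ray), 0 where there is no reading), "vertical_fov" (degrees; the focal length in pixels is half the picture's height over the tangent of half this angle, whatever the lens; pixels are square), "cx", "cy" (the principal point, pixels), "R" (3x3) and "t" (3): a world point X has camera coordinates R X + t; the wrist camera has in their place "mount" (4x4, takes a point from camera to tool coordinates, whose origin is the TCP and whose axes are the flange's). Camera axes: x right, y down, z forward; pixel columns grow to the right and rows downward; lengths in m; the calibration is good to about 2 mm. A picture is of the moment at which its call begins: read the wrist's pose just before it.
- r.job_done(): hands the job in; it is judged then, once.
The state is a dict: "time": time; "qpos": joint angles; "dq": joint speeds; "effort": joint torques, N m; "tcp_pos": TCP position; "orientation": TCP orientation; "wrist_force": force on the tool from outside, world axes, zero at the start; "moment": the same for the moment, N m; "opening": finger opening in m; "grasp_force": force on a finger pad.
Only numpy, scipy, OpenCV 4.12 (cv2) and the standard library are available. Lean on these libraries where they do the work, as an engineer would, in place of code of your own. Each camera call takes 0.05 s, during which the arm holds its last target. There are 200 camera calls.

## Working session

There is one attempt and no reset: what is moved stays moved. The work goes in short steps, Python scripts to look and compute and a shell command to move; the robot and the scene stay as the last step left them, time stands still between calls to the robot, and variables do not carry over. Pictures are saved under pics/ and viewed, at most 10 in all, crops included, and the job is handed in when it is done.

```bash
ls; mkdir -p pics
cat > h.py <<'E'
import numpy as np, cv2
from rig import r
def snap(n,f):
    s=r.state(); d=r.snapshot(n)
    cv2.imwrite(f'pics/{f}.png',d['color'][:,:,::-1])
    d['f']=d['color'].shape[0]/2/np.tan(np.radians(d['vertical_fov'])/2)
    if 'mount' in d:
        T=np.eye(4);T[:3,:3]=s['orientation'];T[:3,3]=s['tcp_pos'];W=T@d['mount'];R=W[:3,:3].T;d['R']=R;d['t']=-R@W[:3,3]
    np.savez(f'pics/{f}.npz',**{k:v for k,v in d.items()})
    return d
def load(f): return dict(np.load(f'pics/{f}.npz'))
def ray(d,u,v):
    c=np.array([(u-d['cx'])/d['f'],(v-d['cy'])/d['f'],1.]); R=np.array(d['R']); return -R.T@d['t'],R.T@c
def atz(d,u,v,z):
    o,k=ray(d,u,v); return o+k*(z-o[2])/k[2]
def dep(d,u,v):
    o,k=ray(d,u,v); return o+k*d['range_z'][int(round(v)),int(round(u))]
def proj(d,X):
    c=np.array(d['R'])@X+d['t']; return d['f']*c[0]/c[2]+d['cx'],d['f']*c[1]/c[2]+d['cy']
E
python3 - <<'E'
from h import *
a=snap('top','top');b=snap('scene','scene')
print(r.state())
for d in(a,b): print(d['f'],d['cx'],d['cy'],d['R'],d['t'])
for n in('top','scene'):
    i=cv2.imread(f'pics/{n}.png'); cv2.imwrite(f'pics/{n}_b.png',cv2.resize(i,(800,600),interpolation=cv2.INTER_CUBIC))
E
```

```text
pics
{'time': 0.1, 'qpos': array([ 1.20819613,  0.62926385,  0.0384374 ,  1.51829063, -0.02699345,
        0.99631102, -0.02001213]), 'dq': array([ 5.88240557e-05, -9.68353585e-04, -5.01775048e-05, -2.72711394e-03,
       -1.90933521e-03, -3.32149757e-04, -1.13667596e-04]), 'effort': array([ 3.19551480e-03, -5.64527893e+01,  1.23059191e+00, -1.93972939e+01,
        1.12981733e-02,  5.42422989e-03, -9.42530107e-06]), 'tcp_pos': array([ 0.18996192, -0.62101802,  0.23046707]), 'orientation': array([[ 9.56278113e-01,  2.92458352e-01, -5.32527253e-04],
       [ 2.92458837e-01, -9.56276650e-01,  1.67235166e-03],
       [-2.01501656e-05, -1.75497559e-03, -9.99998460e-01]]), 'wrist_force': array([-0.11936597, -0.15281641,  0.63166958]), 'moment': array([ 0.08454681,  0.00855045, -0.01712529]), 'grasp_force': 0.0, 'opening': 0.08524973694176301}
391.1148003919747 254.48000990277322 185.6442696425255 [[-1.45614032e-02 -9.99893624e-01  8.40343073e-04]
 [-9.92802724e-01  1.43582136e-02 -1.18897403e-01]
 [ 1.18872690e-01 -2.56560793e-03 -9.92906190e-01]] [-0.04184722  0.56387721  1.1201151 ]
421.0133609642643 250.70138965632893 186.03860241645367 [[-6.24737986e-01 -7.80834246e-01  5.73141868e-04]
 [-5.94722417e-01  4.75355810e-01 -6.48337952e-01]
 [ 5.05972030e-01 -4.05382207e-01 -7.61352462e-01]] [0.32356136 0.41663909 0.84733003]
```

View pics/top_b.png

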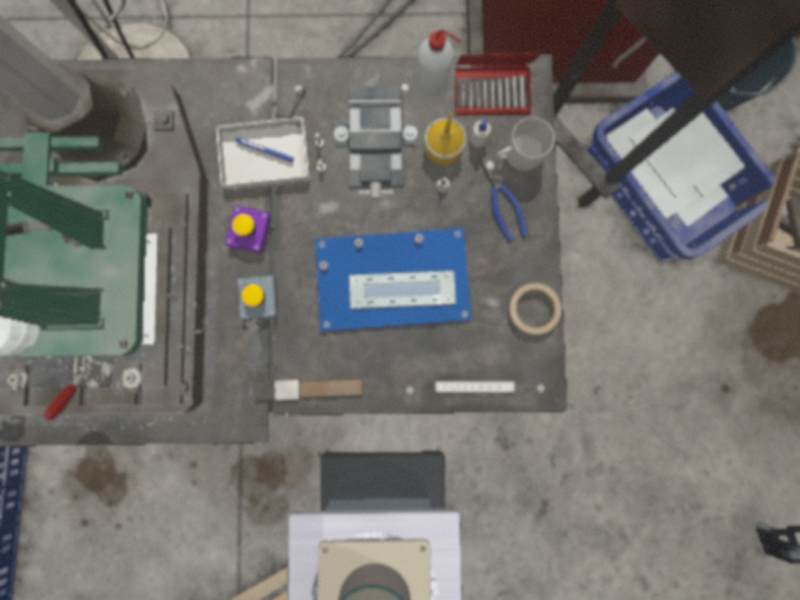

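View pics/scene_b.png

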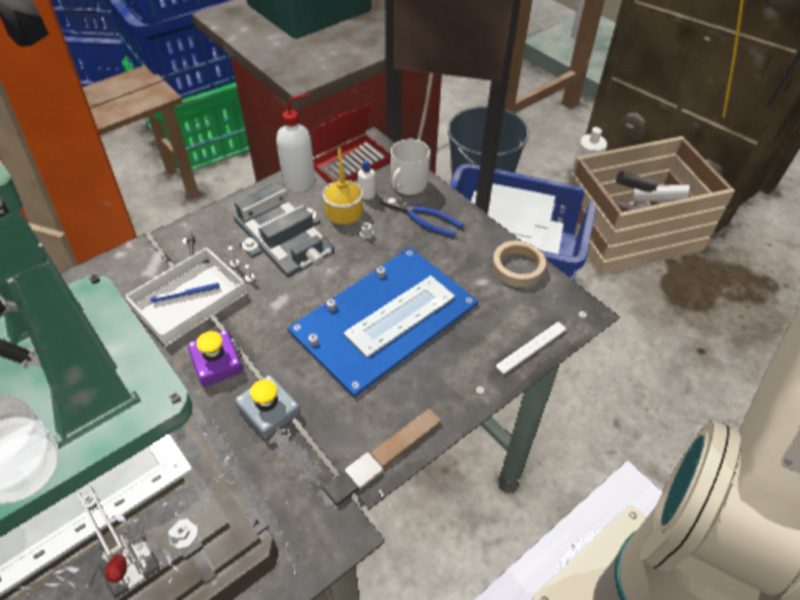

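Top view (800x600): the grey pod with yellow button is at (253,296), the purple look-alike at (247,228). The jig is at (393,279), the frame at (402,290), and the stop pins at (358,243), (418,239) and (323,266). The grey pod fits the description. I'll confirm it in an enlarged crop.

Run:
```python
import cv2
i=cv2.imread('pics/top.png')[125:220,140:305]; cv2.imwrite('pics/topc.png',cv2.resize(i,None,fx=4.8,fy=4.8,interpolation=cv2.INTER_CUBIC))
i=cv2.imread('pics/scene.png')[150:290,120:310]; cv2.imwrite('pics/scc.png',cv2.resize(i,None,fx=4.2,fy=4.2,interpolation=cv2.INTER_CUBIC))
```

```text
(no output)
```

View pics/topc.png

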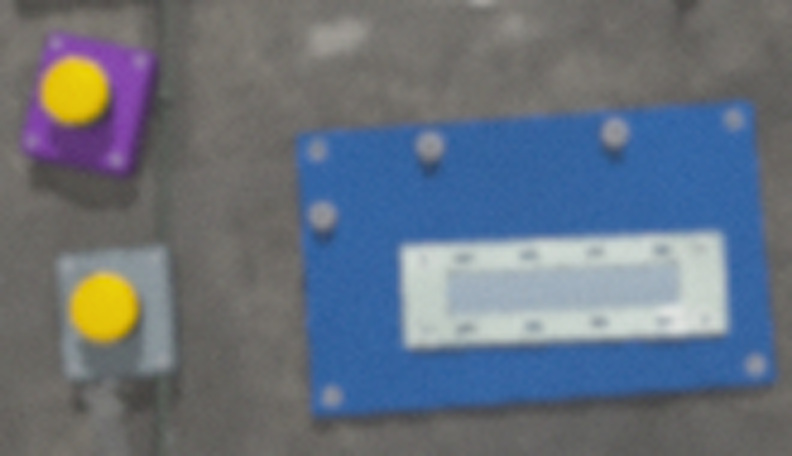

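View pics/scc.png

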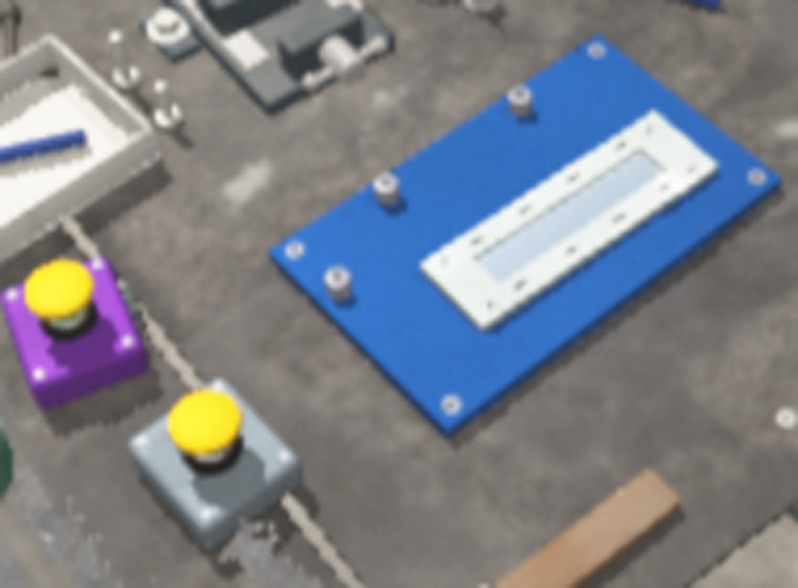

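The crops confirm it: the grey pod's button is at topc (104,306) and scc (205,418), and the purple one sits further away. The frame corners, jig corners and pin tops are clear, so I'll triangulate them.

```bash
cat > m.py <<'E'
from h import *
a=load('top');b=load('scene')
T=lambda p:((p[0]+.5)/4.8-.5+140,(p[1]+.5)/4.8-.5+125)
S=lambda p:((p[0]+.5)/4.2-.5+120,(p[1]+.5)/4.2-.5+150)
P={'jFL':((297,133),(270,252),.012),'jFR':((750,101),(600,36),.012),'jNR':((775,382),(781,183),.012),'jNL':((315,416),(450,432),.012),
'p1':((429,143),(386,183),.026),'p2':((614,129),(519,95),.026),'pe':((322,213),(338,277),.026),
'fFL':((401,244),(421,266),.019),'fFR':((723,233),(654,111),.019),'fNR':((730,333),(718,162),.019),'fNL':((408,350),(486,327),.019),
'btn':((104,306),(205,418),.064),'podFL':((57,254),(131,440),.03),'podFR':((167,246),(222,382),.03),'podNR':((176,372),(299,460),.03)}
Q={}
for k,(t,s,z) in P.items():
    o1,k1=ray(a,*T(t));o2,k2=ray(b,*S(s))
    A=np.c_[k1,-k2];l=np.linalg.lstsq(A,o2-o1,rcond=None)[0]
    x=(o1+k1*l[0]+o2+k2*l[1])/2; za=atz(a,*T(t),z);zb=atz(b,*S(s),z)
    Q[k]=(za+zb)/2
    print(k,x.round(4),'gap',np.linalg.norm(o1+k1*l[0]-o2-k2*l[1]).round(4),'top@z',za[:2].round(4),'sc@z',zb[:2].round(4))
J={'jFL':(90,145),'jFR':(90,-145),'jNR':(-90,-145),'jNL':(-90,145),'p1':(73,60),'p2':(73,-56),'pe':(34,130)}
def fit(M):
    A=np.array(list(M.values()))/1e3;B=np.array([Q[k][:2] for k in M]);ca,cb=A.mean(0),B.mean(0)
    H=(A-ca).T@(B-cb);th=np.arctan2(H[0,1]-H[1,0],H[0,0]+H[1,1]);R=np.array([[np.cos(th),-np.sin(th)],[np.sin(th),np.cos(th)]])
    t=cb-R@ca;print('fit',t,np.degrees(th),'res mm',((A@R.T+t-B)*1e3).round(1).tolist());return R,t,th
R,t,th=fit(J)
Rf,tf,tf_th=fit({'fFL':(31,100),'fFR':(31,-100),'fNR':(-31,-100),'fNL':(-31,100)})
print('frame in jig',R.T@(tf-t),np.degrees(tf_th-th))
np.savez('jig.npz',R=R,t=t,th=th)
E
python3 m.py
```

```text
jFL [0.6701 0.1093 0.0101] gap 0.0009 top@z [0.6701 0.1093] sc@z [0.6685 0.1096]
jFR [ 0.6861 -0.1785  0.011 ] gap 0.0018 top@z [ 0.6866 -0.1778] sc@z [ 0.6847 -0.1784]
jNR [ 0.5085 -0.189   0.0068] gap 0.0004 top@z [ 0.508  -0.1885] sc@z [ 0.5058 -0.1855]
jNL [0.491  0.0982 0.0088] gap 0.0004 top@z [0.491  0.0979] sc@z [0.4892 0.0991]
p1 [0.6593 0.0247 0.026 ] gap 0.0009 top@z [0.6596 0.025 ] sc@z [0.6589 0.0244]
p2 [ 0.6667 -0.091   0.0253] gap 0.0008 top@z [ 0.6668 -0.0907] sc@z [ 0.6658 -0.0909]
pe [0.6161 0.0916 0.0255] gap 0.0007 top@z [0.6163 0.0919] sc@z [0.6155 0.0916]
fFL [0.5969 0.043  0.0164] gap 0.0017 top@z [0.5971 0.0434] sc@z [0.5946 0.0434]
fFR [ 0.6015 -0.1575  0.0193] gap 0.001 top@z [ 0.6012 -0.1578] sc@z [ 0.602  -0.1573]
fNR [ 0.5388 -0.1596  0.022 ] gap 0.002 top@z [ 0.5383 -0.1606] sc@z [ 0.5413 -0.1608]
fNL [0.5309 0.0397 0.0199] gap 0.001 top@z [0.5306 0.0394] sc@z [0.5318 0.0396]
btn [0.5558 0.2179 0.0631] gap 0.0003 top@z [0.5556 0.2175] sc@z [0.5554 0.2181]
podFL [0.5911 0.2534 0.0314] gap 0.0032 top@z [0.5923 0.2551] sc@z [0.5906 0.2521]
podFR [0.5972 0.1885 0.0221] gap 0.0009 top@z [0.5963 0.1872] sc@z [0.5918 0.19  ]
podNR [0.5192 0.1823 0.0279] gap 0.0025 top@z [0.5182 0.1809] sc@z [0.519  0.1836]
fit [ 0.58873716 -0.0393502 ] 3.2500982875044997 res mm [[1.1, 1.1], [1.2, -0.9], [0.2, -2.2], [0.6, 1.8], [-1.0, -0.0], [-1.5, -0.4], [-0.6, 0.6]]
fit [ 0.56712398 -0.05883713] 2.144720938033177 res mm [[-1.5, -1.1], [0.2, -0.0], [0.1, 0.8], [1.2, 0.4]]
frame in jig [-0.02268322 -0.01823023] -1.1053773494713228
```

```bash
python3 -m jog '[[0,0,0.9,0,0,0,85],[0,0,0.9,0,0,0,85],[0,0,0.92,0,0,0,85],[0,0,0,0.5,-0.8,0,85],[0,0,0,0.5,-0.8,0,85]]'; python3 -m jog '[[0,0,0,0.5,-0.8,0,85],[0,0,0,0.5,-0.8,0,85],[0,0,0,0.5,-0.8,0,85],[0,0,0,0.5,-0.8,0,85],[0,0,0,0.5,-0.8,0,85]]'; python3 -m jog '[[0,0,0,0.5,-0.8,0,85],[0,0,0,0.5,-0.8,0,85],[0,0,0,0.5,-0.8,0,85],[0,0,0,0.5,-0.8,0,85],[0,0,0,0,0,0,85]]'
cat > w.py <<'E'
from h import *
# where the TCP is in the jig frame, and heading error; args: target jig x,y (mm), tip z -> units in tool axes
import sys
R=np.load('jig.npz')['R'];t=np.load('jig.npz')['t'];th=float(np.load('jig.npz')['th'])
s=r.state();p=np.array(s['tcp_pos']);O=np.array(s['orientation'])
q=R.T@(p[:2]-t)
print('t',round(s['time'],2),'tcp',p.round(4),'jig mm',(q*1e3).round(1),'F',np.array(s['wrist_force']).round(1),'open',round(s['opening'],4),'zax',O[:,2].round(3),'yaw-jig deg',round(np.degrees(np.arctan2(O[1,0],O[0,0])-th),2))
if len(sys.argv)>3:
    g=np.r_[R@(np.array([float(v) for v in sys.argv[1:3]])/1e3)+t,float(sys.argv[3])/1e3]
    print('units',(O.T@(g-p)/.05).round(3))
E
python3 w.py -80 -15 100
```

```text
time: 0.72
tcp_pos: [0.2354, -0.5376, 0.2306]
orientation: [[0.998, 0.058, -0.0], [0.058, -0.998, 0.001], [-0.0, -0.001, -1.0]]
wrist_force: [0.5, -0.2, -0.4]
opening: 0.0853
grasp_force: 0.0
time: 1.35
tcp_pos: [0.3487, -0.3301, 0.2312]
orientation: [[0.998, 0.059, -0.0], [0.059, -0.998, 0.0], [-0.0, -0.0, -1.0]]
wrist_force: [1.1, 0.1, -0.2]
opening: 0.0847
grasp_force: 0.0
time: 1.98
tcp_pos: [0.4402, -0.162, 0.2311]
orientation: [[0.998, 0.067, 0.001], [0.067, -0.998, 0.002], [0.001, -0.002, -1.0]]
wrist_force: [-0.1, 0.3, -0.6]
opening: 0.0851
grasp_force: 0.0
t 1.98 tcp [ 0.4402 -0.162   0.2311] jig mm [-155.2 -114.1] F [-0.1  0.3 -0.6] open 0.0851 zax [ 0.001  0.002 -1.   ] yaw-jig deg 0.59
units [ 1.523 -1.961  2.627]
```

```bash
python3 -m jog '[[0,0,0,0.5,-0.65,0.6,85],[0,0,0,0.5,-0.65,0.6,85],[0,0,0,0.5,-0.65,0.6,85],[0,0,0,0,0,0.4,85],[0,0,0,0,0,0.3,85]]';python3 w.py -80 -15 30
python3 - <<'E'
from h import *
snap('wrist','w1'); i=cv2.imread('pics/w1.png');cv2.imwrite('pics/w1b.png',cv2.resize(i,(768,576)))
E
```

```text
time: 2.6
tcp_pos: [0.5069, -0.065, 0.1051]
orientation: [[0.998, 0.059, -0.002], [0.059, -0.998, -0.001], [-0.002, 0.0, -1.0]]
wrist_force: [-0.8, -0.2, 0.1]
opening: 0.0848
grasp_force: 0.0
t 2.6 tcp [ 0.5069 -0.065   0.1051] jig mm [-83.1 -20.9] F [-0.8 -0.2  0.1] open 0.0848 zax [-0.002 -0.001 -1.   ] yaw-jig deg 0.13
units [ 0.066 -0.119  1.502]
```

View pics/w1b.png

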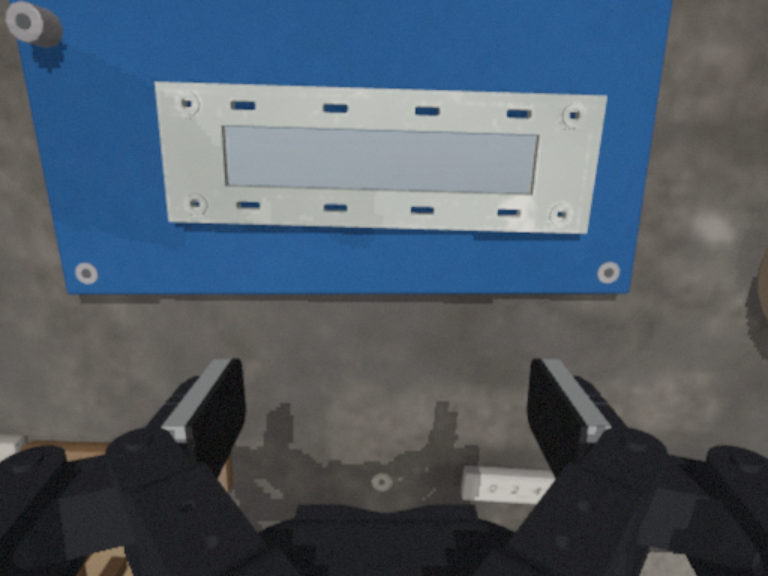

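The wrist view shows the frame with corners at (155,82), (606,95), (587,233) and (169,222). The jig's near corners are at (68,293) and (630,293), and the end pin top is at (25,21). The frame is short of the stops and the fingers hang on the near side.

Run:
```python
from h import *
d=load('w1');R=np.load('jig.npz')['R'];t=np.load('jig.npz')['t']
for n,u,v,z in [('fFL',155,82,.019),('fFR',606,95,.019),('fNR',587,233,.019),('fNL',169,222,.019),('jNL',68,293,.012),('jNR',630,293,.012),('pe',25,21,.026),('tipL',205,362,.118),('tipR',575,362,.118)]:
    p=atz(d,u/1.5,v/1.5,z); print(n,p.round(4),'jig',(1e3*(R.T@(p[:2]-t))).round(1),'depth',dep(d,u/1.5,v/1.5).round(3))
```

```text
fFL [0.594  0.0419 0.019 ] jig [ 9.9 80.8] depth [0.594 0.045 0.012]
fFR [ 0.6004 -0.1564  0.019 ] jig [   5.  -117.6] depth [ 0.601 -0.16   0.011]
fNR [ 0.5386 -0.159   0.019 ] jig [ -56.9 -116.6] depth [ 0.539 -0.159  0.019]
fNL [0.5321 0.04   0.019 ] jig [-52.   82.4] depth [0.531 0.043 0.011]
jNL [0.4908 0.0971 0.012 ] jig [-90.  141.8] depth [0.49  0.098 0.011]
jNR [ 0.5078 -0.1895  0.012 ] jig [ -89.3 -145.3] depth [ 0.504 -0.196 -0.001]
pe [0.6139 0.0903 0.026 ] jig [ 32.4 128. ] depth [0.614 0.09  0.026]
tipL [ 0.5112 -0.0113  0.118 ] jig [-75.8  32.4] depth [ 0.449  0.034 -0.001]
tipR [ 0.5176 -0.1194  0.118 ] jig [-75.5 -75.9] depth [ 0.461 -0.174 -0.001]
```

```bash
python3 -m jog '[[0,0,0,0.07,-0.12,0.5,85],[0,0,0,0,0,0.5,85],[0,0,0,0,0,0.5,85],[0,0,0,0,0,0.3,85],[0,0,0,0,0,0,85]]' >/dev/null;python3 w.py -80 -15 6; python3 -m jog '[[0,0,0,0,0,0.1,85],[0,0,0,0,0,0.1,85],[0,0,0,0,0,0.04,85],[0,0,0,0,0,0.04,85],[0,0,0,0,0,0,85]]' >/dev/null;python3 w.py -80 -15 2
```

```text
t 3.27 tcp [ 0.5101 -0.0587  0.0159] jig mm [-79.6 -14.9] F [ 0.7 -0.2  0.2] open 0.0847 zax [-0.001 -0.    -1.   ] yaw-jig deg 0.09
units [-0.008  0.002  0.198]
t 3.9 tcp [ 0.5107 -0.058   0.0023] jig mm [-79.  -14.2] F [ 0.1 -0.4 -0. ] open 0.0851 zax [-0.  0. -1.] yaw-jig deg 0.15
units [-0.021  0.016  0.005]
```

```bash
for i in 1; do python3 -m jog '[[0,0,0,0,0,0.02,85],[0,0,0,0,0,0.02,85],[0,0,0,0,0,0,85],[0,0,0,0,0,0,85],[0,0,0,0,0,0,85]]' >/dev/null;python3 w.py; python3 -m jog '[[0,0,0,0,0,0.02,85],[0,0,0,0,0,0.02,85],[0,0,0,0,0,0,85],[0,0,0,0,0,0,85],[0,0,0,0,0,0,85]]' >/dev/null;python3 w.py; done
```

```text
t 4.53 tcp [ 5.108e-01 -5.810e-02  4.000e-04] jig mm [-78.9 -14.2] F [ 0.3 -1.2 -0.1] open 0.0848 zax [ 0.  0. -1.] yaw-jig deg 0.16
t 5.15 tcp [ 0.5108 -0.0581 -0.001 ] jig mm [-78.9 -14.3] F [-1.4  0.6  8.3] open 0.0851 zax [ 0. -0. -1.] yaw-jig deg 0.15
```

```bash
python3 -m jog '[[0,0,0,0,0,-0.045,85],[0,0,0,0.12,0,0,85],[0,0,0,0.12,0,0,85],[0,0,0,0.12,0,0,85],[0,0,0,0.12,0,0,85]]' >/dev/null;python3 w.py; python3 -m jog '[[0,0,0,0.12,0,0,85],[0,0,0,0.12,0,0,85],[0,0,0,0.12,0,0,85],[0,0,0,0.12,0,0,85],[0,0,0,0.12,0,0,85]]' >/dev/null;python3 w.py; python3 -m jog '[[0,0,0,0.06,0,0,85],[0,0,0,0.06,0,0,85],[0,0,0,0.06,0,0,85],[0,0,0,0,0,0,85],[0,0,0,0,0,0,85]]' >/dev/null;python3 w.py -8 -14 1;python3 - <<'E'
from h import *
snap('wrist','w2'); i=cv2.imread('pics/w2.png');cv2.imwrite('pics/w2b.png',cv2.resize(i,(768,576)))
E
```

```text
t 5.78 tcp [ 5.349e-01 -5.660e-02  4.000e-04] jig mm [-54.8 -14.1] F [-0.2 -1.1 -0.4] open 0.0852 zax [-0.001  0.    -1.   ] yaw-jig deg 0.16
t 6.4 tcp [ 0.565  -0.0548  0.0006] jig mm [-24.5 -14.1] F [-0.3 -1.  -0.2] open 0.085 zax [ 0.  0. -1.] yaw-jig deg 0.15
t 7.03 tcp [ 0.5737 -0.0543  0.0006] jig mm [-15.8 -14.1] F [ 0.5 -0.2  0.4] open 0.0849 zax [ 0. -0. -1.] yaw-jig deg 0.16
units [ 0.156 -0.001 -0.007]
```

View pics/w2b.png

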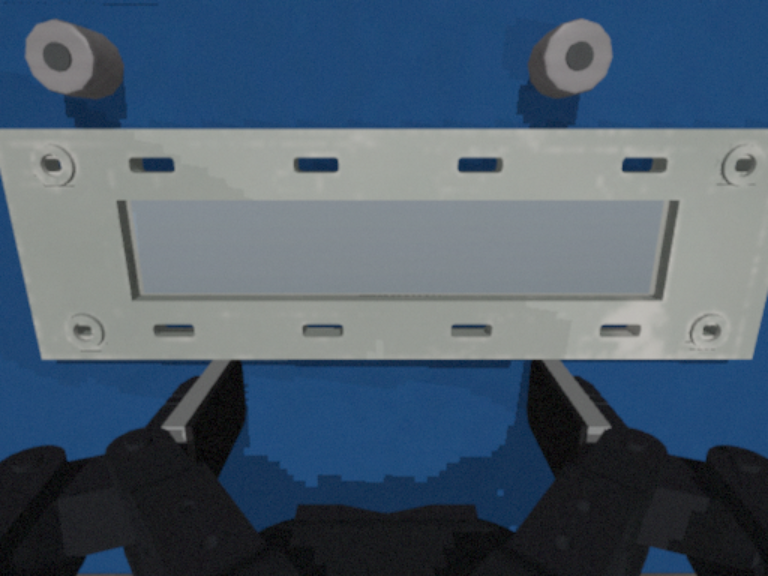

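The frame is being pushed squarely by both fingertips (contacts at (230,360) and (545,360)). The far pins are just ahead at (70,60) and (575,55).

```bash
python3 -m jog '[[0,0,0,0.04,0,0,85],[0,0,0,0.04,0,0,85],[0,0,0,0.03,0,0,85],[0,0,0,0,0,0,85],[0,0,0,0,0,0,85]]' >/dev/null;python3 w.py;python3 -m jog '[[0,0,0,0.02,0,0,85],[0,0,0,0.02,0,0,85],[0,0,0,0,0,0,85],[0,0,0,0,0,0,85],[0,0,0,0,0,0,85]]' >/dev/null;python3 w.py;python3 -m jog '[[0,0,0,0.02,0,0,85],[0,0,0,0.02,0,0,85],[0,0,0,0,0,0,85],[0,0,0,0,0,0,85],[0,0,0,0,0,0,85]]' >/dev/null;python3 w.py
```

```text
t 7.7 tcp [ 0.5793 -0.054   0.0006] jig mm [-10.3 -14.1] F [ 0.2  0.2 -0.4] open 0.0852 zax [ 0. -0. -1.] yaw-jig deg 0.15
t 8.32 tcp [ 0.5812 -0.0539  0.0006] jig mm [ -8.4 -14.1] F [ 0.  0. -0.] open 0.0848 zax [ 0.  0. -1.] yaw-jig deg 0.15
t 8.95 tcp [ 5.817e-01 -5.380e-02  4.000e-04] jig mm [ -7.9 -14.1] F [-4.7 -1.1  3.9] open 0.085 zax [-0.003  0.    -1.   ] yaw-jig deg 0.15
```

```bash
python3 -m jog '[[0,0,0,0.03,0,0,85],[0,0,0,0,0,0,85],[0,0,0,0,0,0,85],[0,0,0,0,0,0,85],[0,0,0,0,0,0,85]]' >/dev/null;python3 w.py;python3 -m jog '[[0,0,0,-0.1,0,0,85],[0,0,0,-0.3,0,0,85],[0,0,0,-0.2,0,0,85],[0,0,0,0,0,-1,0],[0,0,0,0,0,-0.5,0]]' >/dev/null;python3 w.py 33 -140 80;python3 - <<'E'
from h import *
snap('wrist','w3'); i=cv2.imread('pics/w3.png');cv2.imwrite('pics/w3b.png',cv2.resize(i,(768,576)))
E
```

```text
t 9.57 tcp [ 5.818e-01 -5.380e-02  3.000e-04] jig mm [ -7.8 -14.1] F [-7.8 -0.6  5.1] open 0.085 zax [-0.005  0.    -1.   ] yaw-jig deg 0.15
t 10.2 tcp [ 0.5564 -0.0555  0.0775] jig mm [-33.2 -14.3] F [-0.1  0.7  0.1] open 0.0515 zax [ 0.004 -0.    -1.   ] yaw-jig deg 0.14
units [ 1.318  2.517 -0.043]
```

View pics/w3b.png

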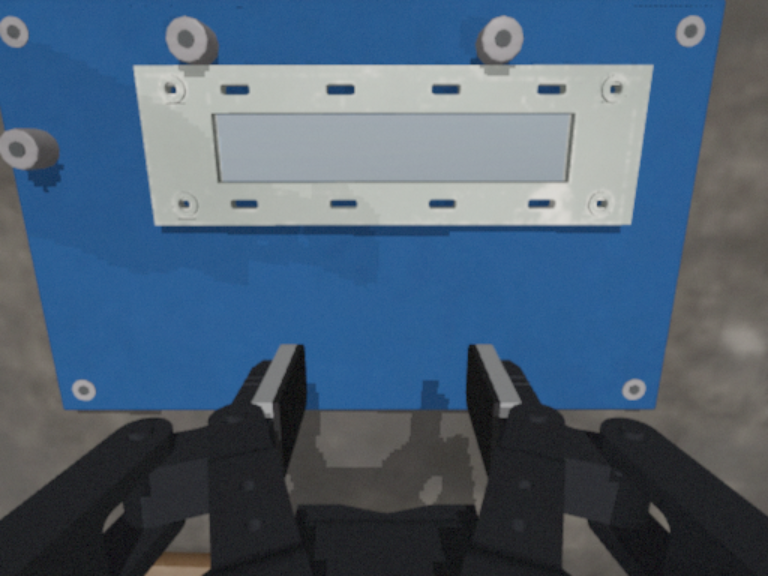

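The frame's far edge bears on both far pins at (190,45) and (500,45) and is parallel to the jig. Next is the left push from the right end.

```bash
python3 -m jog '[[0,0,0,0,0.66,0,0],[0,0,0,0.33,0.66,0,0],[0,0,0,0.33,0.66,0,0],[0,0,0,0.33,0.66,0,0],[0,0,0,0.33,0,0,0]]' >/dev/null;python3 w.py 34 -145 20;python3 -m jog '[[0,0,0,0,0,0.4,0],[0,0,0,0,0,0.4,0],[0,0,0,0,0,0.3,0],[0,0,0,0,0,0,0],[0,0,0,0,0,0,0]]' >/dev/null;python3 w.py 34 -145 13.5
```

```text
t 10.88 tcp [ 0.629  -0.1884  0.0754] jig mm [  31.7 -151.1] F [-0.1  0.6  0.1] open 0.0001 zax [ 0.002 -0.003 -1.   ] yaw-jig deg -0.16
units [ 0.043 -0.126  1.108]
t 11.5 tcp [ 0.6286 -0.1833  0.0207] jig mm [  31.6 -146. ] F [ 0.7  0.5 -0.1] open -0.0 zax [ 0. -0. -1.] yaw-jig deg 0.16
units [ 0.048 -0.019  0.145]
```

```bash
python3 -m jog '[[0,0,0,0.045,0,0.14,0],[0,0,0,0,0,0,0],[0,0,0,0,-0.1,0,0],[0,0,0,0,-0.1,0,0],[0,0,0,0,-0.1,0,0]]' >/dev/null;python3 w.py;python3 -m jog '[[0,0,0,0,-0.12,0,0],[0,0,0,0,-0.12,0,0],[0,0,0,0,-0.12,0,0],[0,0,0,0,-0.12,0,0],[0,0,0,0,-0.08,0,0]]' >/dev/null;python3 w.py;python3 -m jog '[[0,0,0,0,-0.04,0,0],[0,0,0,0,-0.04,0,0],[0,0,0,0,-0.02,0,0],[0,0,0,0,0,0,0],[0,0,0,0,0,0,0]]' >/dev/null;python3 w.py;python3 -m jog '[[0,0,0,0,-0.03,0,0],[0,0,0,0,-0.03,0,0],[0,0,0,0,0,0,0],[0,0,0,0,0,0,0],[0,0,0,0,0,0,0]]' >/dev/null;python3 w.py
```

```text
t 12.12 tcp [ 0.6298 -0.1675  0.0137] jig mm [  33.7 -130.3] F [0.3 0.4 0.3] open -0.0002 zax [ 0.  0. -1.] yaw-jig deg 0.18
t 12.75 tcp [ 0.6281 -0.1398  0.0136] jig mm [  33.6 -102.5] F [-0.4 -1.4  1.2] open 0.0002 zax [ 0.  0. -1.] yaw-jig deg 0.17
t 13.38 tcp [ 0.6278 -0.1351  0.0136] jig mm [ 33.6 -97.9] F [-0.9  0.4 -0.1] open -0.0001 zax [ 0.  0. -1.] yaw-jig deg 0.15
t 14.0 tcp [ 0.6276 -0.1322  0.0136] jig mm [ 33.6 -94.9] F [0.1 0.1 0.1] open -0.0001 zax [ 0.  0. -1.] yaw-jig deg 0.16
```

```bash
python3 -m jog '[[0,0,0,0,-0.02,0,0],[0,0,0,0,-0.02,0,0],[0,0,0,0,0,0,0],[0,0,0,0,0,0,0],[0,0,0,0,0,0,0]]' >/dev/null;python3 w.py;python3 -m jog '[[0,0,0,0,-0.02,0,0],[0,0,0,0,-0.02,0,0],[0,0,0,0,0,0,0],[0,0,0,0,0,0,0],[0,0,0,0,0,0,0]]' >/dev/null;python3 w.py
```

```text
t 14.62 tcp [ 0.6275 -0.1301  0.0135] jig mm [ 33.5 -92.8] F [-0.3 -0.2  0.9] open 0.0001 zax [-0.  0. -1.] yaw-jig deg 0.16
t 15.25 tcp [ 0.6274 -0.1282  0.0136] jig mm [ 33.5 -90.9] F [-0.1 -0.8  0.2] open 0.0001 zax [ 0.  0. -1.] yaw-jig deg 0.15
```

```bash
python3 -m jog '[[0,0,0,0,-0.02,0,0],[0,0,0,0,-0.02,0,0],[0,0,0,0,0,0,0],[0,0,0,0,0,0,0],[0,0,0,0,0,0,0]]' >/dev/null;python3 w.py;python3 -m jog '[[0,0,0,0,-0.02,0,0],[0,0,0,0,-0.02,0,0],[0,0,0,0,0,0,0],[0,0,0,0,0,0,0],[0,0,0,0,0,0,0]]' >/dev/null;python3 w.py
```

```text
t 15.88 tcp [ 0.6272 -0.1262  0.0136] jig mm [ 33.5 -88.9] F [-0.2 -0.1 -0.1] open 0.0 zax [ 0.  0. -1.] yaw-jig deg 0.15
t 16.5 tcp [ 0.6271 -0.1241  0.0136] jig mm [ 33.5 -86.8] F [ 0.8 -0.4 -0.2] open -0.0005 zax [-0.  0. -1.] yaw-jig deg 0.16
```

Run:
```python
from h import *
snap('wrist','w4'); i=cv2.imread('pics/w4.png');cv2.imwrite('pics/w4b.png',cv2.resize(i,(768,576)))
```

```text
(no output)
```

View pics/w4b.png

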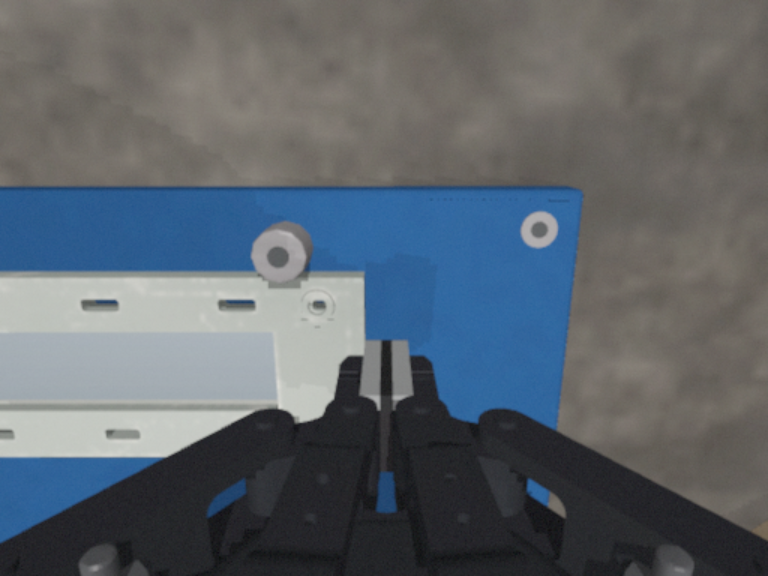

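The fingertips at (365,370) touch the frame's right end, and they are thinner than assumed, so contact came later. The frame still lies against the far pin at (280,265). Carrying on in small steps.

```bash
python3 -m jog '[[0,0,0,0,-0.02,0,0],[0,0,0,0,0,0,0],[0,0,0,0,0,0,0],[0,0,0,0,0,0,0],[0,0,0,0,0,0,0]]' >/dev/null;python3 w.py;python3 -m jog '[[0,0,0,0,-0.02,0,0],[0,0,0,0,0,0,0],[0,0,0,0,0,0,0],[0,0,0,0,0,0,0],[0,0,0,0,0,0,0]]' >/dev/null;python3 w.py;python3 -m jog '[[0,0,0,0,-0.02,0,0],[0,0,0,0,0,0,0],[0,0,0,0,0,0,0],[0,0,0,0,0,0,0],[0,0,0,0,0,0,0]]' >/dev/null;python3 w.py
```

```text
t 17.18 tcp [ 0.6271 -0.1232  0.0136] jig mm [ 33.5 -85.9] F [ 0.5  0.7 -0.9] open 0.0002 zax [ 0.  0. -1.] yaw-jig deg 0.15
t 17.8 tcp [ 0.627  -0.1227  0.0136] jig mm [ 33.5 -85.4] F [ 0.5 -1.3 -0.9] open -0.0001 zax [ 0. -0. -1.] yaw-jig deg 0.14
t 18.43 tcp [ 0.627  -0.1225  0.0137] jig mm [ 33.5 -85.2] F [ 0.5 -4.8 -0.2] open 0.0001 zax [ 0.    -0.001 -1.   ] yaw-jig deg 0.11
```

```bash
python3 -m jog '[[0,0,0,0,0.1,0,0],[0,0,0,0,0.3,0,0],[0,0,0,0,0,-0.6,0],[0,0,0,0,0,-0.6,85],[0,0,0,-0.9,-0.5,0,85]]' >/dev/null;python3 w.py -30 5 60;python3 -m jog '[[0,0,0,-0.6,-0.7,0,85],[0,0,0,0,-0.7,0,85],[0,0,0,0,0,0,85],[0,0,0,0,0,0,85],[0,0,0,0,0,0,85]]' >/dev/null; python3 w.py -30 5 1
python3 - <<'E'
from h import *
snap('wrist','w5'); i=cv2.imread('pics/w5.png');cv2.imwrite('pics/w5b.png',cv2.resize(i,(768,576)))
E
```

```text
t 19.05 tcp [ 0.587  -0.1213  0.0763] jig mm [ -6.4 -81.8] F [-1.5  0.9 -1. ] open 0.036 zax [ 0.011 -0.002 -1.   ] yaw-jig deg 0.02
units [-0.474 -1.736  0.316]
t 19.68 tcp [ 0.5478 -0.0524  0.0735] jig mm [-41.6 -10.7] F [ 0.5  0.1 -0.1] open 0.0851 zax [ 0.    -0.001 -1.   ] yaw-jig deg 0.04
units [ 0.232 -0.315  1.45 ]
```

View pics/w5b.png

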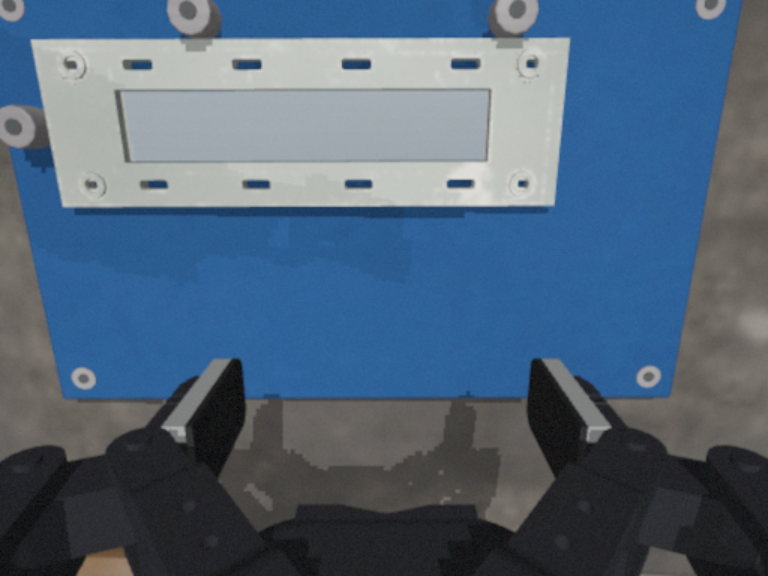

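The frame is seated, with its far edge on both far pins at (195,30) and (515,30) and its left end on the end pin at (40,130). A quick numeric check of the angle and gaps follows.

Run:
```python
from h import *
d=load('w5');R=np.load('jig.npz')['R'];t=np.load('jig.npz')['t']
for n,u,v,z in [('fFL',32,39.5,.019),('fFR',570,38,.019),('fNR',554,206,.019),('fNL',63,207,.019),('jNL',63,398,.012),('jNR',670,398,.012),('pe',17,126,.026),('p1',188,13,.026),('p2',517,12,.026)]:
    p=atz(d,u/1.5,v/1.5,z); print(n,p.round(4),'jig',(1e3*(R.T@(p[:2]-t))).round(1))
```

```text
fFL [0.6451 0.0844 0.019 ] jig [ 63.3 120.3]
fFR [ 0.657  -0.1138  0.019 ] jig [ 63.9 -78.2]
fNR [ 0.5952 -0.1176  0.019 ] jig [  2.  -78.5]
fNL [0.5834 0.0811 0.019 ] jig [  1.5 120.5]
jNL [0.491  0.0975 0.012 ] jig [-89.8 142.2]
jNR [ 0.5074 -0.1889  0.012 ] jig [ -89.6 -144.7]
pe [0.6141 0.0896 0.026 ] jig [ 32.7 127.3]
p1 [0.6558 0.0237 0.026 ] jig [70.6 59.2]
p2 [ 0.6628 -0.0915  0.026 ] jig [ 71.  -56.3]
```

```bash
python3 -m jog '[[0,0,0,0,0,-1,0],[0,0,0,0,-0.8,0,0],[0,0,0,0,-0.9,0,0],[0,0,0,0,-0.9,0,0],[0,0,0,0,-0.9,0,0]]' >/dev/null;python3 -m jog '[[0,0,0,0,-0.8,0,0],[0,0,0,0,-0.6,0,0],[0,0,0,0,-0.4,0,0],[0,0,0,0,0,0,0],[0,0,0,0,0,0,0]]' >/dev/null; python3 w.py
python3 - <<'E'
from h import *
s=r.state();O=np.array(s['orientation']);print(O.T@(np.array([.5555,.218,.075])-s['tcp_pos'])/.05)
E
```

```text
t 20.98 tcp [0.5323 0.2115 0.1235] jig mm [-42.2 253.7] F [ 0.1 -0.2 -0.3] open -0.0003 zax [-0.    -0.001 -1.   ] yaw-jig deg 0.03
[ 0.47145326 -0.10407167  0.97020309]
```

```bash
python3 -m jog '[[0,0,0,0.25,-0.1,0,0],[0,0,0,0.22,0,0,0],[0,0,0,0,0,0.3,0],[0,0,0,0,0,0.3,0],[0,0,0,0,0,0,0]]' >/dev/null
python3 - <<'E'
from h import *
for n in('top','scene','wrist'):
    d=snap(n,'b_'+n);h=cv2.cvtColor(d['color'],cv2.COLOR_RGB2HSV);m=cv2.inRange(h,(20,150,100),(35,255,255))
    k,l,st,c=cv2.connectedComponentsWithStats(m)
    for i in range(1,k):
        if st[i,4]>30: print(n,c[i].round(1),st[i],atz(d,*c[i],.062).round(4), dep(d,*c[i]).round(4))
s=r.state();O=np.array(s['orientation']);print(s['tcp_pos'],O.T@(np.array([.5555,.218,.066])-s['tcp_pos'])/.05)
E
```

```text
top [284.6  87.6] [274  77  22  22 357] [ 0.8515 -0.1436  0.062 ] [ 0.8471 -0.1426  0.0735]
top [155.2 143.9] [149 138  14  13 138] [0.6866 0.2374 0.062 ] [0.6859 0.2366 0.065 ]
top [162.6 192. ] [156 189  13   7  63] [0.5453 0.214  0.062 ] [0.5451 0.2134 0.0643]
scene [469.   35.8] [463   0  13  75 125] [ 0.6562 -1.1801  0.062 ] [ 0.7848 -1.4997 -0.1108]
scene [218.6 120.4] [208  95  22  35 278] [ 0.856  -0.1444  0.062 ] [ 0.8463 -0.1382  0.0719]
scene [219.9 136.4] [208 129  24  14 218] [ 0.7954 -0.1055  0.062 ] [ 0.8204 -0.1217  0.0345]
scene [133.2 218.6] [126 212  15  14 168] [0.6879 0.2397 0.062 ] [0.6856 0.2402 0.0649]
scene [168.5 250.8] [161 244  16  15 183] [0.5525 0.2199 0.062 ] [0.5493 0.221  0.0672]
wrist [236.4   0.4] [225   0  22   2  35] [0.6658 0.2368 0.062 ] [0.6667 0.2371 0.0582]
wrist [260.8 210.1] [ 226  183   69   56 2838] [0.5599 0.2185 0.062 ] [0.5598 0.2185 0.0618]
[0.55491079 0.22007554 0.09351721] [0.00939803 0.04210692 0.55034493]
```

```bash
python3 -m jog '[[0,0,0,0.01,0.04,0.2,0],[0,0,0,0,0,0.2,0],[0,0,0,0,0,0.1,0],[0,0,0,0,0,0,0],[0,0,0,0,0,0,0]]' >/dev/null;python3 w.py;python3 -m jog '[[0,0,0,0,0,0.04,0],[0,0,0,0,0,0.04,0],[0,0,0,0,0,0,0],[0,0,0,0,0,0,0],[0,0,0,0,0,0,0]]' >/dev/null;python3 w.py;python3 -m jog '[[0,0,0,0,0,0.03,0],[0,0,0,0,0,0.03,0],[0,0,0,0,0,0,0],[0,0,0,0,0,0,0],[0,0,0,0,0,0,0]]' >/dev/null;python3 w.py
```

```text
t 22.38 tcp [0.5558 0.2182 0.0687] jig mm [-18.2 259. ] F [ 0.3 -0.2  0.3] open 0.0004 zax [ 0.  0. -1.] yaw-jig deg 0.15
t 23.0 tcp [0.5557 0.2181 0.0646] jig mm [-18.4 258.9] F [ 0.4  0.2 -0.2] open 0.0001 zax [ 0.  0. -1.] yaw-jig deg 0.15
t 23.62 tcp [0.5559 0.2182 0.0617] jig mm [-18.2 259. ] F [-0.7 -0.3  3.7] open 0.0002 zax [ 0.  0. -1.] yaw-jig deg 0.16
```

```bash
python3 -m jog '[[0,0,0,0,0,0.04,0],[0,0,0,0,0,0.04,0],[0,0,0,0,0,0,0],[0,0,0,0,0,0,0],[0,0,0,0,0,0,0]]' >/dev/null;python3 w.py;python3 -m jog '[[0,0,0,0,0,0.03,0],[0,0,0,0,0,0.03,0],[0,0,0,0,0,0,0],[0,0,0,0,0,0,0],[0,0,0,0,0,0,0]]' >/dev/null;python3 w.py
```

```text
t 24.25 tcp [0.5559 0.2181 0.0576] jig mm [-18.2 258.9] F [-0.7  0.3  5.4] open 0.0001 zax [ 0.  0. -1.] yaw-jig deg 0.15
t 24.88 tcp [0.5558 0.2182 0.0547] jig mm [-18.2 259. ] F [-0.3  0.2  6.5] open -0.0001 zax [ 0.  0. -1.] yaw-jig deg 0.15
```

Travel is about 9 mm at about 6.5 N. I'll hold over a second, check the force, and look once at the button and frame.

```bash
for i in 1 2 3; do python3 -m jog '[[0,0,0,0,0,0,0],[0,0,0,0,0,0,0],[0,0,0,0,0,0,0],[0,0,0,0,0,0,0],[0,0,0,0,0,0,0]]' >/dev/null;python3 w.py;done
python3 - <<'E'
from h import *
snap('scene','e'); i=cv2.imread('pics/e.png')[150:290,120:310]; cv2.imwrite('pics/ec.png',cv2.resize(i,None,fx=4.2,fy=4.2,interpolation=cv2.INTER_CUBIC))
E
```

```text
t 25.5 tcp [0.5559 0.2181 0.0547] jig mm [-18.2 258.9] F [-1.6  0.3  5.5] open -0.0002 zax [ 0.  0. -1.] yaw-jig deg 0.15
t 26.12 tcp [0.5559 0.2182 0.0548] jig mm [-18.2 259. ] F [ 0.1 -0.2  6.6] open 0.0 zax [ 0.  0. -1.] yaw-jig deg 0.16
t 26.75 tcp [0.5559 0.2182 0.0547] jig mm [-18.2 259. ] F [-1.1 -0.7  6.2] open 0.0002 zax [ 0.  0. -1.] yaw-jig deg 0.15
```

View pics/ec.png

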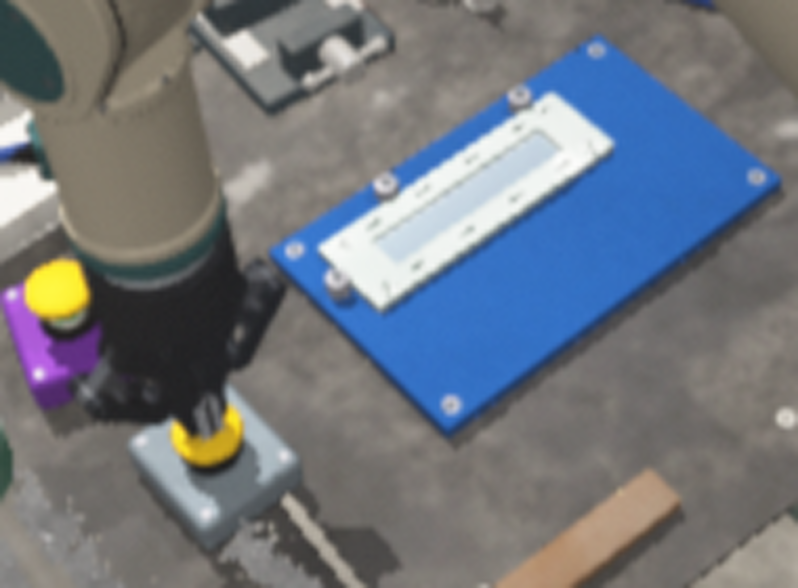

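The frame sits against all three pins at (386,185), (519,97) and (338,280), and the grey pod's button is held half down at (207,435). Handing in.

```bash
python3 -c "
from rig import r
print(r.job_done())"
```

```text
the job is handed in; nothing more can be done
None
```

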